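# Raise the showcase window to the height clip

### The job

The seal-carver's glass showcase has a counterweighted window that slides up its sloping front. With the fingertips, push the window up from beneath its lip until the lip is level with the pointed brass clip on the side rail, then leave it there. Do not pinch the lip or take hold of it, and leave the clip and the pot, bottle and jar standing around undisturbed.

Things in the scene. Friction and masses are not known exactly. Their poses are not given: they have to be found in the camera images.
- case: glass showcase, fixed; 290 mm deep (x), 418 mm wide over the counterweight tubes at its sides (y), 391 mm high. Origin: centre of its underside, on the table. x points from the window side (facing the robot) to the back, y left, z up. Dark plinth 66 mm high, front face at x = -145 mm; from its top front edge the window plane rises, leaning back (away from the robot) 30 degrees from vertical.
- sash (a joint): the sliding window (aluminium frame 308 mm wide, 200 mm long, with clear pane): metres slid up the slope from fully shut (0), stop at 0.195. A counterweight balances it, so it stays where it is left; moving it takes about 2 to 5 N along the slope, either way.
- lip_under (a point): centre of the underside of the lip, an aluminium ledge 290 mm wide (y) square to the window. It is 40 mm deep (x) and 16 thick (z): outer edge at x = -20 mm, window at +20. z = the way the window slides up, x into the case and 30 degrees down, y left. In front and beneath it is free 100 mm either side of the middle; table 105 mm below when shut.
- mark (a joint): the brass height clip on the left (+y) rail of the window: the value that sash has when the middle of the lip's 16 mm thickness is level with the clip's point. It is clamped and must not be shifted.
- mark_point (a point): the point of the brass clip (block 30 x 30 x 22 mm with a wedge whose edge points at the lip's left end, 12 mm beyond it). Axes as lip_under, z up the slope. The window is level when this point lies 8 mm above lip_under's origin along z, i.e. half-way up the lip's thickness.
- brush_pot: blue ceramic pot with three upright brushes, 72 mm wide, 195 mm high over the brushes, loose, about 0.45 kg; origin at the centre of its underside. Leave alone.
- ink_bottle: black bottle with white cap, 52 mm wide, 130 mm high, loose; origin at the centre of its underside. Leave alone.
- paste_jar: glass jar with steel lid, 64 mm wide, 75 mm high, loose; origin at the centre of its underside. Leave alone.

How it is judged:
On the way, in this order (a step that is already met when the one before it is completed fails the run):
1. the window is on its way up, pushed by the fingers at the lower half of its lip (contact force between the fingers and sash_c0 above 0.5 N and value of joint sash above 0.045 m), for 0.1 s.
2. the window's lip is level with the clip (z of lip_under in the frame of mark_point between -0.016 and 0 m), for 0.2 s.
At the end, for the whole second after the job is handed in: the window rests with the middle of the lip within 8 mm of the clip's point, measured along the slope; the clip has not shifted (6 mm); pot, bottle and jar stand upright within 15 mm of where they were (all of step 2 and velocity of joint sash between -0.01 and 0.01 m/s and distance of mark_point from where it was at the start of the episode below 0.006 m and distance of each of brush_pot, ink_bottle, paste_jar from where it was at the start of the episode below 0.015 m and angle between each of brush_pot, ink_bottle, paste_jar's own z axis and vertical below 0.2 rad); the robot touches nothing.
It fails at once if the lip is pinched (fingers press its top and its underside at once) (contact force between the fingers and sash_c0 above 0.5 N and contact force between the fingers and sash_c1 above 0.5 N).
It fails at once if the height clip is shifted (distance of mark_point from where it was at the start of the episode above 0.006 m).
It fails at once if the pot, the bottle or the jar is moved, lifted or tipped (distance of any of brush_pot, ink_bottle, paste_jar from where it was at the start of the episode above 0.015 m or angle between any of brush_pot, ink_bottle, paste_jar's own z axis and vertical above 0.2 rad).
It also fails if it takes over 48 s, if anything falls off the work surface, if the arm or the gripper's body presses on something with over 40 N, if the wrist force passes 120 N, or if a joint passes its speed limit or range.

### The arm

A 6-joint arm with a two-finger parallel gripper is mounted at the origin on the work surface. World frame = base frame: x ahead of the robot, y to its left, z up, the work surface at z = 0. Lengths are in m, angles in rad, forces in N, time in s.
With the tool pointing down it reaches from about 0.4 to 0.825 m from the base axis. Payload 7 kg.
Tool frame: the origin (TCP) lies midway between the tips of the shut fingers; the grasp point (between the pads) lies 19 mm behind it; z points along the fingers, y is the line along which they close (so a half turn about z gives the same grasp; the last joint's range is limited). The gripper opens to 88 mm and grips with 3 to 60 N. Pads are 19 mm wide; open, the fingers measure 130 mm over their backs; the gripper's body (78 mm by 193 mm) begins 47 mm behind the grasp point.
Start: joints at [-0.916, 0.359, 0.012, 0, -1.224, -0.288], TCP at [0.242, -0.63, 0.227] pointing down, gripper open.
Joint ranges: [-3.07, 3.07], [-1.43, 2.12], [-1.02, 1.25], [-3.03, 1.67], [-3.05, -0], [-3.03, 3.03]. Speed limits (rad/s): [2.39, 2.39, 3.01, 3.14, 3.14, 3.14].

### API

Orientations are given as [roll, pitch, yaw] about the fixed x, y, z axes, in that order (R = Rz(yaw) Ry(pitch) Rx(roll)).
In Python, from station import telemetry, eyes, ticket, recognise, trace gives the robot as it stands. The module is installed in compiled form; this text tells all that it offers.
- The arm moves only by the tool servo_tool, never from a script. Its argument "series" is a list that holds one entry, the list of rows, each a list of 4 numbers: the shift along the tool's x, y, z in mm, then the turn about the tool's z in rad. In form: [[[x, y, z, roll], ...]]. A call has exactly 10 rows; each row shifts and turns the commanded pose from where the row before left it, along the tool's axes as they then stand; what a row does not reach is not made up. A row lasts 1/12 s, in which the tool goes at most 41.7 mm and 7.16 degrees, less where a joint would pass 70% of its speed; a pose out of reach is approached as far as the arm can. A call is refused whole if a number of a shift passes 41.7 or a number of a turn 0.125, either way. A call with a gripper value outside its range is refused whole. "claw" is the gripper's target within -1 to 1 (shut at 1, half-way at 0, fully open at -1), set as the call begins (left out, the last holds). The fingers move at their own pace and stop on an object; "grip_force" is the grip in N (left out, the last holds). Time passes only in rows, so rows that do not move let the fingers close, or fill a call up. It gives the time, the measured TCP pose, the force, the opening and the grip force at its end, in the units of the state.
- telemetry.get_state(): the state, without advancing time (a new reading comes with each control period).
- eyes.grab_frame(name): name is "scene" or "top" or "wrist"; returns the picture (480x640x3 uint8, red, green, blue); there is no depth.
- eyes.calibration(name): a dict with "mtx" (3x3 intrinsics, pixels), "rvec" (rotation vector, rad) and "tvec" (3), from world to camera coordinates, as OpenCV has them. Camera axes: x right, y down, z forward; pixel columns grow to the right and rows downward; lengths in m; the calibration is good to about 2 mm. A picture is of the moment at which its call begins: read the wrist's pose just before it. calibration takes no time and is no camera call; for the wrist camera it gives the pose at the moment of the call.
- ticket.job_done(): hands the job in; it is judged then, once.
Trained networks look in the newest picture that a camera, given by its name, has taken for a name from the list of things; names that differ only in an ending like _2 or _b are one class to them, and where a whole thing is asked for, a point or a joint stands for the part that bears it (a point fixed in the world has none). Each returns a list of dicts, best first, with "conf" (0 to 1); they miss things now and then, are a little off and sometimes report something else, mostly with a low value. They report only what shows in the picture. A call takes as long as a camera call.
- recognise(camera, name): "position" ([x, y, z] in m, in world coordinates, good to about 4 mm: the middle of the surface that is visible of it).
- trace(camera, name): "mask" (480x640 bool, what is visible of it).
The state is a dict: "t": time; "q": joint angles; "qd": joint speeds; "joint_efforts": joint torques, N m; "eef_pos": TCP position; "ee_rot": TCP orientation; "force": force on the tool from outside, world axes, zero at the start; "moment": the same for the moment, N m; "width": finger opening in m; "gripper_force": force on a finger pad.
Only numpy, scipy, OpenCV 4.12 (cv2) and the standard library are available. Lean on these libraries where they do the work, as an engineer would, in place of code of your own. Each camera call takes 0.05 s, during which the arm holds its last target. There are 200 camera calls.

## Working session

There is one attempt and no reset: what is moved stays moved. The work goes in short steps, Python scripts to look and compute and a tool call to move; the robot and the scene stay as the last step left them, time stands still between calls to the robot, and variables do not carry over. Pictures are saved under pics/ and viewed, at most 10 in all, crops included, and the job is handed in when it is done.

Besides the shell and the picture viewer there is one more tool, called after "Emit:" by a JSON object that holds its "name" and its "arguments". servo_tool: Moves the arm, as the interface text tells. Its arguments: {"type":"object","properties":{"series":{"type":"array"},"claw":{"type":"number"},"grip_force":{"type":"number"}},"required":["series"]}

```bash
mkdir -p pics
cat > h.py <<'E'
import numpy as np, cv2
from station import telemetry, eyes, ticket, recognise, trace
from scipy.spatial.transform import Rotation as R
def snap(c,f):
    im=eyes.grab_frame(c); cv2.imwrite(f'pics/{f}.png',im[:,:,::-1]); return im
def proj(c,P):
    k=eyes.calibration(c); return cv2.projectPoints(np.array(P,float).reshape(-1,3),k['rvec'],k['tvec'],k['mtx'],None)[0].reshape(-1,2)
E
python3 - <<'E'
from h import *
s=telemetry.get_state(); print(s['t'],s['eef_pos'],s['ee_rot'],s['width'])
for c in ['scene','top']:
    snap(c,c+'0')
    for n in ['case','sash','lip_under','mark','mark_point','brush_pot','ink_bottle','paste_jar']:
        try: print(c,n,[(np.round(d['position'],3).tolist(),round(d['conf'],2)) for d in recognise(c,n)[:2]])
        except Exception as e: print(c,n,e)
print(telemetry.get_state()['t'])
E
```

```text
0.0 [ 0.24186739 -0.62964898  0.22560734] [ 3.13990884e+00 -1.60515899e-04 -2.77491388e+00] 0.08757107489520898
scene case [([0.708, -0.084, 0.255], 0.81)]
scene sash [([0.564, 0.008, 0.163], 0.82)]
scene lip_under [([0.636, -0.226, 0.072], 0.73), ([0.547, 0.225, 0.208], 0.27)]
scene mark [([0.545, 0.225, 0.208], 0.52)]
scene mark_point [([0.547, 0.225, 0.206], 0.61)]
scene brush_pot [([0.452, -0.176, 0.077], 0.93)]
scene ink_bottle [([0.372, 0.199, 0.071], 0.91), ([0.559, 0.011, 0.167], 0.31)]
scene paste_jar [([0.634, -0.228, 0.076], 0.75)]
top case [([0.675, 0.066, 0.315], 0.73)]
top sash [([0.565, 0.046, 0.178], 0.74)]
top lip_under [([0.572, 0.047, 0.181], 0.59)]
top mark [([0.55, 0.226, 0.208], 0.85)]
top mark_point [([0.55, 0.226, 0.21], 0.76), ([0.568, 0.047, 0.18], 0.29)]
top brush_pot [([0.453, -0.18, 0.049], 0.96)]
top ink_bottle [([0.366, 0.202, 0.088], 0.62)]
top paste_jar [([0.628, -0.211, 0.074], 0.61)]
0.9
```

View pics/scene0.png

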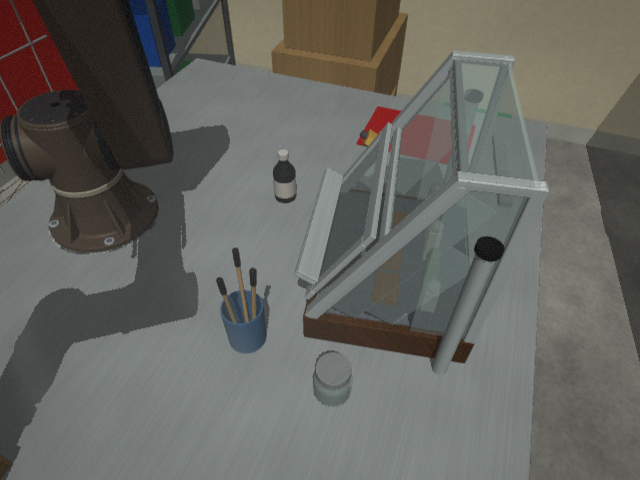

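View pics/top0.png

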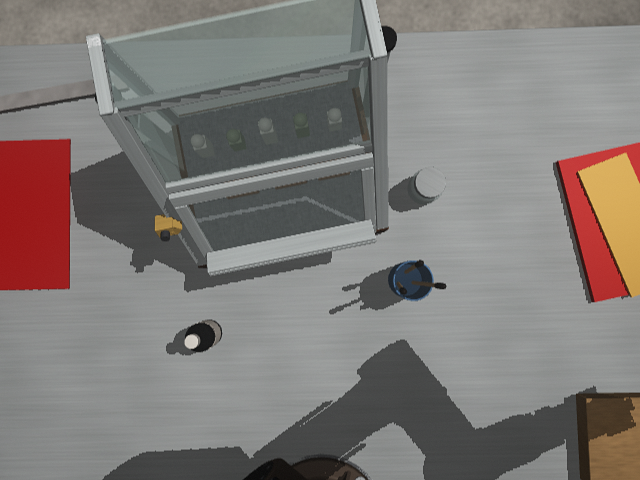

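The scene view shows the window shut: lip from (300,275) to (335,170), clip around (368,135). The top view has the lip from (208,270) to (376,235), clip at (167,228), bottle (203,337), pot (412,280) and jar (428,185). I'll zoom in to get corner pixels and fit the case pose.

Run:
```python
import cv2
a=cv2.imread('pics/top0.png')[200:300,140:400]; cv2.imwrite('pics/tc.png',cv2.resize(a,None,fx=3,fy=3,interpolation=2))
a=cv2.imread('pics/scene0.png')[110:310,280:420]; cv2.imwrite('pics/sc.png',cv2.resize(a,None,fx=3,fy=3,interpolation=2))
```

```text
(no output)
```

View pics/tc.png

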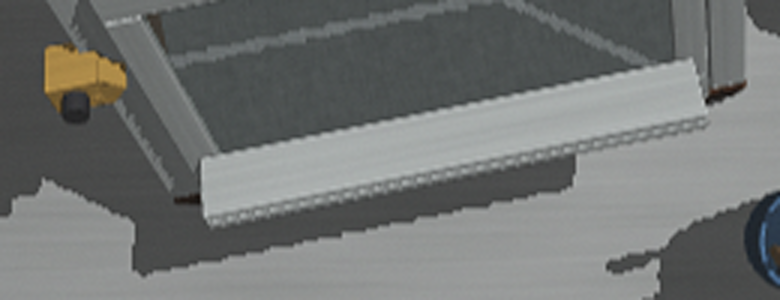

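View pics/sc.png

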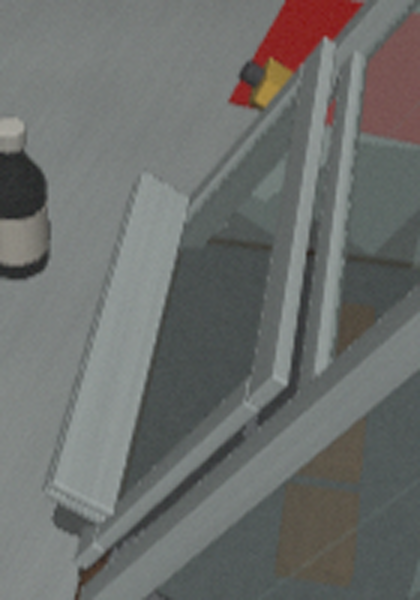

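```bash
cat >> h.py <<'E'
from scipy.optimize import least_squares
A=np.radians(30)
XL=np.array([np.cos(A),0,-np.sin(A)]);YL=np.array([0,1,0.]);ZL=np.array([np.sin(A),0,np.cos(A)])
def lip2w(p,P):   # p = x,y,z,yaw of lip_under
    M=np.stack([XL,YL,ZL],1); Rz=R.from_euler('z',p[3]).as_matrix()
    return (Rz@M@np.array(P,float).reshape(-1,3).T).T+np.array(p[:3])
E
python3 - <<'E'
from h import *
C=[[.02,.145,.016],[-.02,.145,.016],[-.02,-.145,.016],[.02,-.145,.016]]
top=np.array([[202,157],[207,217],[706,118],[692,60]])/3+[140,200]
sc=np.array([[188,197],[143,174],[48,488],[107,517]])/3+[280,110]
f=lambda p: np.r_[(proj('top',lip2w(p,C))-top).ravel(),(proj('scene',lip2w(p,C))-sc).ravel()]
r=least_squares(f,[.52,.04,.11,.2],loss='soft_l1'); p=r.x
print('lip',p.round(4),r.fun.round(1))
np.save('lip.npy',p)
cp=np.array([126,79])/3+[140,200]
g=lambda v:(proj('top',lip2w(p,[v[0],.157,.008+v[1]]))-cp).ravel()
m=least_squares(g,[0,.1]); print('x,s',m.x,m.fun)
P=lip2w(p,[m.x[0],.157,.008+m.x[1]]); print(P, (proj('scene',P)-[280,110])*3)
k=eyes.calibration('scene')
print('corner mid low',lip2w(p,[-.02,0,0]), 'u',lip2w([0,0,0,p[3]],[0,0,1]))
for c in ['top','scene']:
  for n in ['brush_pot','ink_bottle']:
    print(c,n,recognise(c,n)[0]['position'])
E
```

```text
lip [0.5094 0.0369 0.1186 0.1716] [-0.9  0.2 -1.8 -0.1  0.8 -0.4  0.4  0.   0.3  1.9 -0.6 -0.2 -0.5 -0.5
  0.4  0.6]
x,s [0.01667432 0.09704222] [-5.68434189e-14  7.67386155e-13]
[[0.54854164 0.20305011 0.20127486]] [[259.11356913 105.21608306]]
corner mid low [[0.4923016  0.03396577 0.12864279]] u [[0.49265897 0.08536475 0.8660254 ]]
top brush_pot [0.4533, -0.1803, 0.049]
top ink_bottle [0.3657, 0.2025, 0.0881]
scene brush_pot [0.4515, -0.1757, 0.0769]
scene ink_bottle [0.3719, 0.1986, 0.0714]
```

Emit:
{"name": "servo_tool", "arguments": {"series": [[[0, 0, -23, 0.0975], [0, 0, -23, 0.0975], [-12, 24, 0, 0], [-12, 24, 0, 0], [-12, 24, 0, 0], [-12, 24, 0, 0], [-12, 24, 0, 0], [-12, 24, 0, 0], [-12, 24, 0, 0], [-12, 24, 0, 0]]], "claw": 1, "grip_force": 10}}

```text
t: 1.93
eef_pos: [0.3039, -0.4233, 0.2727]
ee_rot: [-3.141, 0.0, -2.97]
force: [1.7, 0.6, 0.9]
width: 0.0263
gripper_force: 0.0
```

Emit:
{"name": "servo_tool", "arguments": {"series": [[[-12, 24, 0, 0], [-12, 24, 0, 0], [-12, 24, 0, 0], [-12, 24, 0, 0], [-12, 24, 0, 0], [-12, 24, 0, 0], [-12, 24, 0, 0], [-12, 24, 0, 0], [-12, 24, 0, 0], [-12, 24, 0, 0]]]}}

```text
t: 2.77
eef_pos: [0.3811, -0.1663, 0.2729]
ee_rot: [-3.141, 0.001, -2.97]
force: [0.8, -0.7, 0.3]
width: 0.0006
gripper_force: 0.0
```

Emit:
{"name": "servo_tool", "arguments": {"series": [[[-11, 22, 0, 0], [-11, 22, 0, 0], [-11, 22, 0, 0], [-11, 22, 0, 0], [-11, 22, 0, 0], [-11, 22, 0, 0], [-11, 22, 0, 0], [-11, 22, 0, 0], [0, 0, 0, 0], [0, 0, 0, 0]]]}}

```text
t: 3.6
eef_pos: [0.4377, 0.0219, 0.2725]
ee_rot: [-3.142, -0.0, -2.968]
force: [-0.3, 0.4, 0.5]
width: 0.0006
gripper_force: 0.0
```

Run:
```python
from h import *
s=telemetry.get_state(); p=np.load('lip.npy'); print(s['eef_pos'],s['force'])
tgt=lip2w(p,[-.02,0,0])[0]; d=tgt-s['eef_pos']; T=R.from_euler('xyz',s['ee_rot']).as_matrix(); print('edge in tool mm',(T.T@d*1e3).round(1))
snap('wrist','w1')
for n in ['sash','mark_point']: print(n,recognise('wrist',n)[:2])
```

```text
[0.43774994 0.02185837 0.272511  ] [-0.30922288  0.40250783  0.48009246]
edge in tool mm [-55.9   2.5 143.9]
sash [{'position': [0.5653, 0.183, 0.2125], 'conf': 0.71}]
mark_point []
```

View pics/w1.png

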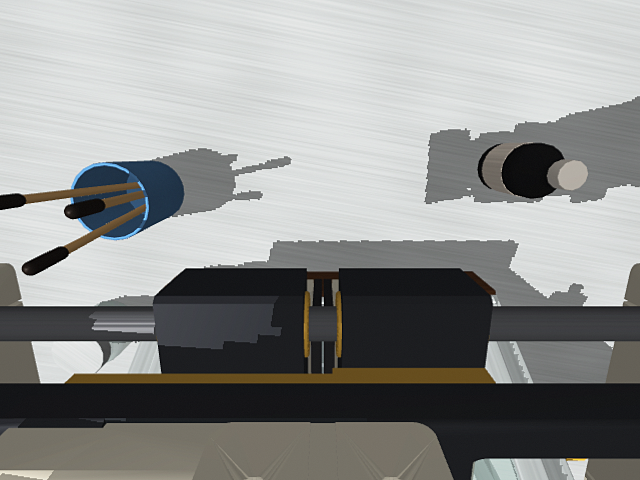

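The wrist view shows the closed fingers at (322,320), with the pot (130,200) and bottle (535,170) well clear of them. The lip is hidden behind the gripper. Next I descend in front of the lip.

Emit:
{"name": "servo_tool", "arguments": {"series": [[[0, 0, 18, 0], [0, 0, 18, 0], [0, 0, 18, 0], [0, 0, 18, 0], [0, 0, 18, 0], [0, 0, 18, 0], [0, 0, 18, 0], [0, 0, 18, 0], [0, 0, 18, 0], [0, 0, 0, 0]]]}}

```text
t: 4.58
eef_pos: [0.4355, 0.0193, 0.1079]
ee_rot: [-3.141, -0.005, -2.972]
force: [-0.3, -0.2, -0.0]
width: 0.0006
gripper_force: 0.0
```

Emit:
{"name": "servo_tool", "arguments": {"series": [[[-5, 0, 0, 0], [-5, 0, 0, 0], [-5, 0, 0, 0], [-5, 0, 0, 0], [-5, 0, 0, 0], [-5, 0, 0, 0], [-5, 0, 0, 0], [-3, 0, 0, 0], [0, 0, 0, 0], [0, 0, 0, 0]]]}}

```text
t: 5.42
eef_pos: [0.475, 0.0274, 0.1104]
ee_rot: [-3.141, -0.0, -2.97]
force: [-0.2, -0.5, -0.0]
width: 0.0005
gripper_force: 0.0
```

Emit:
{"name": "servo_tool", "arguments": {"series": [[[-1, 0, 0, 0], [-1, 0, 0, 0], [-1, 0, 0, 0], [-1, 0, 0, 0], [-1, 0, 0, 0], [-1, 0, 0, 0], [-1, 0, 0, 0], [-1, 0, 0, 0], [-1, 0, 0, 0], [0, 0, 0, 0]]]}}

```text
t: 6.25
eef_pos: [0.4839, 0.0289, 0.1105]
ee_rot: [-3.142, -0.0, -2.97]
force: [-0.6, -0.2, 0.1]
width: 0.0005
gripper_force: 0.1
```

Emit:
{"name": "servo_tool", "arguments": {"series": [[[-1, 0, 0, 0], [-1, 0, 0, 0], [-1, 0, 0, 0], [-1, 0, -1, 0], [-1, 0, -1, 0], [-1, 0, -1, 0], [-1, 0, -1, 0], [-1, 0, -2, 0], [-1, 0, -2, 0], [0, 0, 0, 0]]]}}

```text
t: 7.08
eef_pos: [0.4887, 0.0295, 0.1175]
ee_rot: [-3.141, -0.008, -2.971]
force: [-14.9, 2.1, 7.4]
width: 0.0008
gripper_force: 6.7
```

Run:
```python
from h import *
s=telemetry.get_state(); print(s['eef_pos'],s['force'])
im=snap('scene','s2')
cv2.imwrite('pics/s2c.png',cv2.resize(im[110:310,250:420,::-1],None,fx=3,fy=3,interpolation=2))
```

```text
[0.4886553  0.02952853 0.11745178] [-14.92580659   2.1046237    7.3678692 ]
```

View pics/s2c.png

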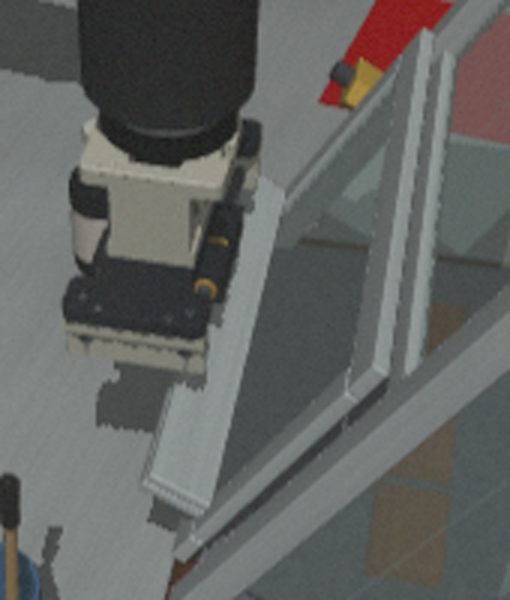

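The scene crop shows the fingers against the outer underside edge of the lip at about (215,300) in the crop, and contact is confirmed by force. The lip is barely raised. I'll back off, drop a little for margin, then push along the slope.

Emit:
{"name": "servo_tool", "arguments": {"series": [[[2, 0, 0, 0], [3, 0, 2, 0], [0, 0, 5, 0], [0, 0, 5, 0], [-2, 0, 0, 0], [-2, 0, 0, 0], [-1, 0, -2, 0], [-2, 0, -4, 0], [-2, 0, -4, 0], [-2, 0, -4, 0]]]}}

```text
t: 7.97
eef_pos: [0.4962, 0.031, 0.1193]
ee_rot: [-3.141, -0.006, -2.971]
force: [-6.9, 1.1, 0.9]
width: 0.0004
gripper_force: 3.7
```

Emit:
{"name": "servo_tool", "arguments": {"series": [[[-2, 0, -4, 0], [-2, 0, -4, 0], [-2, 0, -4, 0], [-2, 0, -4, 0], [-2, 0, -4, 0], [-2, 0, -4, 0], [-2, 0, -4, 0], [-2, 0, -4, 0], [-2, 0, -4, 0], [-2, 0, -4, 0]]]}}

```text
t: 8.8
eef_pos: [0.5186, 0.0349, 0.161]
ee_rot: [-3.141, 0.0, -2.97]
force: [-2.5, -1.4, -2.4]
width: 0.0008
gripper_force: 1.4
```

Run:
```python
from h import *
s=telemetry.get_state(); print(s['eef_pos'],s['force'])
im=snap('scene','s3'); im2=snap('top','t3')
a=cv2.resize(im[110:310,280:420,::-1],None,fx=3,fy=3,interpolation=2)
b=cv2.resize(im2[180:300,140:270,::-1],None,fx=2.9,fy=2.9,interpolation=2)
o=np.zeros((600,800,3),np.uint8); o[:a.shape[0],:a.shape[1]]=a; o[:b.shape[0],421:421+b.shape[1]]=b; cv2.imwrite('pics/c3.png',o)
```

```text
[0.51864506 0.03487103 0.16096684] [-2.50559072 -1.43878165 -2.36287312]
```

View pics/c3.png

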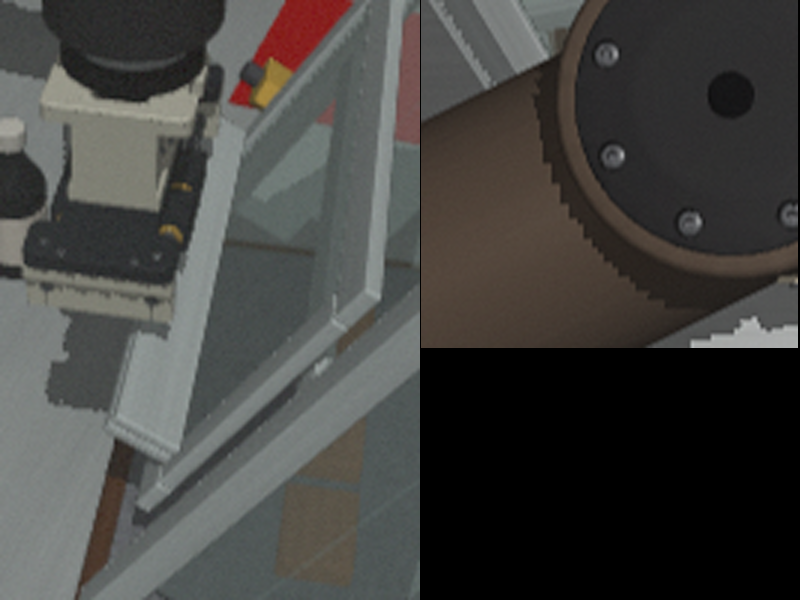

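The scene crop shows the lip risen, with its near corners at (108,420) and (173,455). The arm hides the top view. I'll solve for the slide from these corners.

```bash
cat > s.py <<'E'
from h import *
def slide(pts,px):
    p=np.load('lip.npy'); px=np.array(px)/3+[280,110]
    r=least_squares(lambda v:(proj('scene',lip2w(p,np.array(pts)+[0,0,v[0]]))-px).ravel(),[.05]); return r.x[0],r.fun.round(1)
E
python3 - <<'E'
from s import *
print(slide([[-.02,-.145,.016],[.02,-.145,.016],[.02,.145,.016]],[[108,418],[173,453],[243,127]]))
print(slide([[-.02,-.145,.016],[.02,-.145,.016]],[[48,488],[107,517]]))
E
```

```text
(np.float64(0.07222193848758539), array([1.2, 0.2, 1.2, 0.5, 1.2, 2.7]))
(np.float64(0.00012306899757078476), array([-0.4, -0.6,  0.4,  0.6]))
```

Emit:
{"name": "servo_tool", "arguments": {"series": [[[-2, 0, -4, 0], [-2, 0, -4, 0], [-2, 0, -3, 0], [-2, 0, -3, 0], [-1, 0, -2, 0], [0, 0, 0, 0], [0, 0, 0, 0], [0, 0, 0, 0], [0, 0, 0, 0], [0, 0, 0, 0]]]}}

```text
t: 9.73
eef_pos: [0.5273, 0.0364, 0.1771]
ee_rot: [-3.141, -0.0, -2.97]
force: [-5.2, -0.3, 2.9]
width: 0.0004
gripper_force: 2.8
```

Run:
```python
from h import *
s=telemetry.get_state(); print(s['eef_pos'],s['force'])
im=snap('scene','s4')
cv2.imwrite('pics/c4.png',cv2.resize(im[110:310,280:420,::-1],None,fx=3,fy=3,interpolation=2))
```

```text
[0.52726853 0.03643082 0.17713928] [-5.20960416 -0.30871588  2.87133912]
```

View pics/c4.png

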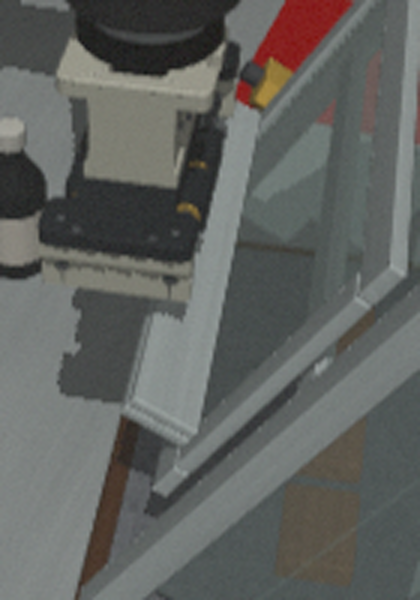

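The lip is near the clip: near corners at (125,402) and (192,438), left inner corner about (260,108), clip tip about (258,105).

Run:
```python
from s import *
print(slide([[-.02,-.145,.016],[.02,-.145,.016],[.02,.145,.016]],[[125,402],[192,438],[260,108]]))
```

```text
(np.float64(0.08971936919210483), array([ 1.3, -0.4,  0.9, -0.1,  0.5,  3.1]))
```

Emit:
{"name": "servo_tool", "arguments": {"series": [[[2, 0, 0, 0], [5, 0, 0, 0], [10, 0, 0, 0], [15, 0, 0, 0], [15, 0, 0, 0], [10, 0, -10, 0], [0, 0, -20, 0], [0, 0, -30, 0], [0, 0, -30, 0], [0, 0, -20, 0]]]}}

```text
t: 10.62
eef_pos: [0.4715, 0.0267, 0.2899]
ee_rot: [3.141, 0.004, -2.969]
force: [0.6, 0.4, 0.4]
width: 0.0005
gripper_force: 0.0
```

Emit:
{"name": "servo_tool", "arguments": {"series": [[[12, -24, 0, 0], [12, -24, 0, 0], [12, -24, 0, 0], [12, -24, 0, 0], [12, -24, 0, 0], [12, -24, 0, 0], [12, -24, 0, 0], [12, -24, 0, 0], [12, -24, 0, 0], [0, 0, 0, 0]]]}}

```text
t: 11.45
eef_pos: [0.4001, -0.2072, 0.2868]
ee_rot: [-3.141, 0.001, -2.972]
force: [-0.2, 0.9, 0.1]
width: 0.0005
gripper_force: 0.0
```

Run:
```python
from h import *
s=telemetry.get_state(); print(s['eef_pos'],s['force'])
im=snap('scene','s5'); im2=snap('top','t5')
a=cv2.resize(im[110:310,280:420,::-1],None,fx=2.5,fy=2.5,interpolation=2)
b=cv2.resize(im2[190:310,140:240,::-1],None,fx=4,fy=4,interpolation=2)
o=np.zeros((600,800,3),np.uint8); o[:a.shape[0],:a.shape[1]]=a; o[:b.shape[0],400:400+b.shape[1]]=b; cv2.imwrite('pics/c5.png',o)
```

```text
[ 0.40013399 -0.20721658  0.28684528] [-0.18409427  0.90400943  0.08088467]
```

View pics/c5.png

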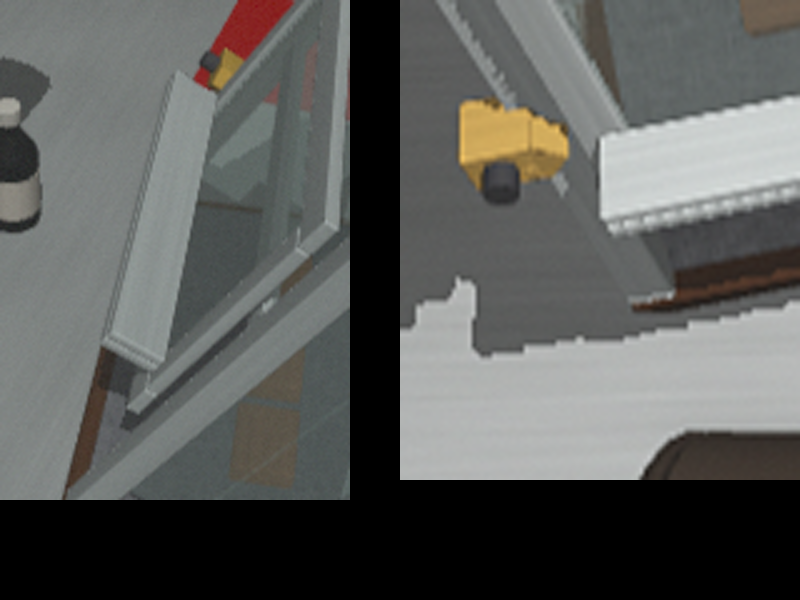

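The top crop shows the lip's left end at (600,138)-(608,222) and the clip tip at about (566,142). The window stays where it was left. Next I'll cross-check the clip's height using masks from both cameras, and plan a close wrist look with the tool turned half round.

Run:
```python
from h import *
p=np.load('lip.npy')
s=telemetry.get_state(); print(s['t'],s['q'].round(2) if hasattr(s['q'],'round') else s['q'])
def tolip(w): 
    M=R.from_euler('z',p[3]).as_matrix()@np.stack([XL,YL,ZL],1); return M.T@(np.array(w)-p[:3])
k=eyes.calibration('wrist'); Rc=cv2.Rodrigues(k['rvec'])[0]; cw=-Rc.T@np.ravel(k['tvec'])
T=R.from_euler('xyz',s['ee_rot']).as_matrix()
ct=T.T@(cw-s['eef_pos']); Rt=Rc@T   # cam<-tool
print('cam in tool',ct.round(3),'axis',Rt[2].round(2))
for c in ['top','scene']:
    eyes.grab_frame(c); 
    for n in ['mark_point','lip_under','sash']:
        for d in recognise(c,n)[:1]: print(c,n,d['conf'],tolip(d['position']).round(4))
    m=trace(c,'mark')[0]['mask']; y,x=np.nonzero(m); print(c,'mask',x.min(),x.max(),y.min(),y.max(),x.mean(),y.mean(),m.sum())
Tn=R.from_euler('xyz',[np.pi,0,p[3]]).as_matrix()
pts=lip2w(p,[[.017,.157,.105],[.0,.145,.106],[-.02,.145,.106],[-.02,.05,.106]])
for tcp in [(.33,.1,.3),(.38,.14,.3),(.42,.15,.35),(.35,.2,.3),(.42,.15,.28),(.38,.2,.25)]:
    t=(Tn.T@(pts-np.array(tcp)).T).T-ct; q=(k['mtx']@Rt@t.T).T; print(tcp,(q[:,:2]/q[:,2:]).round(0).tolist(),q[:,2].round(2))
```

```text
11.55 [-0.03 -0.06 -0.35  0.   -1.28 -1.37]
cam in tool [ 0.068 -0.001 -0.159] axis [-0.25 -0.    0.97]
top mark_point 0.6 [0.0176 0.1817 0.1124]
top lip_under 0.6 [ 0.0257 -0.0015  0.1768]
top sash 0.65 [ 0.0199 -0.0031  0.1693]
top mask 155 181 214 239 166.73161033797217 225.8568588469185 503
scene mark_point 0.55 [0.0151 0.1778 0.1094]
scene lip_under 0.62 [ 0.017  -0.0382  0.1539]
scene sash 0.96 [ 0.0171 -0.0434  0.1547]
scene mask 362 376 130 145 368.1928571428571 136.7357142857143 140
(0.33, 0.1, 0.3) [[210.0, -158.0], [229.0, -139.0], [226.0, -114.0], [404.0, -114.0]] [0.21 0.2  0.2  0.2 ]
(0.38, 0.14, 0.3) [[268.0, -42.0], [287.0, -22.0], [287.0, 5.0], [453.0, 5.0]] [0.22 0.22 0.21 0.21]
(0.42, 0.15, 0.35) [[284.0, 53.0], [299.0, 71.0], [298.0, 94.0], [428.0, 94.0]] [0.28 0.28 0.27 0.27]
(0.35, 0.2, 0.3) [[376.0, -80.0], [399.0, -61.0], [401.0, -34.0], [571.0, -34.0]] [0.22 0.21 0.21 0.21]
(0.42, 0.15, 0.28) [[271.0, 24.0], [291.0, 47.0], [290.0, 77.0], [464.0, 77.0]] [0.21 0.21 0.2  0.2 ]
(0.38, 0.2, 0.25) [[378.0, -69.0], [406.0, -44.0], [408.0, -10.0], [620.0, -10.0]] [0.18 0.17 0.17 0.17]
```

Emit:
{"name": "servo_tool", "arguments": {"series": [[[-8, 34, -7, 0], [-8, 34, -7, 0], [-8, 35, -7, 0], [-8, 35, -7, 0], [-8, 35, -7, 0], [-8, 35, -7, 0], [-8, 35, -7, 0], [-8, 35, -7, 0], [-8, 35, -7, 0], [-8, 34, -2, 0]]]}}

```text
t: 12.88
eef_pos: [0.4211, 0.1533, 0.353]
ee_rot: [3.141, 0.002, -2.969]
force: [0.6, -0.2, -0.4]
width: 0.0004
gripper_force: 0.0
```

Emit:
{"name": "servo_tool", "arguments": {"series": [[[0, 0, 0, -0.12], [0, 0, 0, -0.12], [0, 0, 0, -0.12], [0, 0, 0, -0.12], [0, 0, 0, -0.12], [0, 0, 0, -0.12], [0, 0, 0, -0.12], [0, 0, 0, -0.12], [0, 0, 0, -0.12], [0, 0, 0, -0.12]]]}}

```text
t: 13.72
eef_pos: [0.4211, 0.1512, 0.3515]
ee_rot: [3.142, -0.0, -1.764]
force: [0.8, 0.1, 0.1]
width: 0.0004
gripper_force: 0.0
```

Emit:
{"name": "servo_tool", "arguments": {"series": [[[0, 0, 0, -0.12], [0, 0, 0, -0.12], [0, 0, 0, -0.12], [0, 0, 0, -0.12], [0, 0, 0, -0.12], [0, 0, 0, -0.12], [0, 0, 0, -0.12], [0, 0, 0, -0.12], [0, 0, 0, -0.12], [0, 0, 0, -0.12]]]}}

```text
t: 14.55
eef_pos: [0.4211, 0.1512, 0.3515]
ee_rot: [3.141, 0.0, -0.564]
force: [0.6, 0.1, 0.2]
width: 0.0004
gripper_force: 0.0
```

Emit:
{"name": "servo_tool", "arguments": {"series": [[[0, 0, 0, -0.12], [0, 0, 0, -0.12], [0, 0, 0, -0.12], [0, 0, 0, -0.12], [0, 0, 0, -0.12], [0, 0, 0, -0.12], [0, 0, 0, -0.02], [0, 0, 0, 0], [0, 0, 0, 0], [0, 0, 0, 0]]]}}

```text
t: 15.38
eef_pos: [0.4211, 0.1511, 0.3516]
ee_rot: [3.142, -0.0, 0.168]
force: [-0.4, -0.1, 0.3]
width: 0.0006
gripper_force: 0.0
```

Run:
```python
from h import *
p=np.load('lip.npy'); s=telemetry.get_state(); print(s['t'],s['eef_pos'],s['ee_rot'])
k=eyes.calibration('wrist'); np.savez('wcal.npz',mtx=k['mtx'],rvec=k['rvec'],tvec=k['tvec'])
im=snap('wrist','w6')
print(proj('wrist',lip2w(p,[[.017,.157,.105],[.02,.145,.106],[-.02,.145,.106]])))
for d in recognise('wrist','mark_point')[:1]: print(d)
T=trace('wrist','mark')
if T: y,x=np.nonzero(T[0]['mask']); print(x.min(),x.max(),y.min(),y.max(),T[0]['conf'])
q=proj('wrist',lip2w(p,[.0,.15,.1]))[0]; u0=int(np.clip(q[0]-100,0,440)); v0=int(np.clip(q[1]-75,0,330)); print(u0,v0)
cv2.imwrite('pics/w6c.png',cv2.resize(im[v0:v0+150,u0:u0+200,::-1],None,fx=4,fy=4,interpolation=2))
```

```text
15.3833 [0.42113935 0.15107052 0.35156888] [ 3.14157046e+00 -2.55349914e-05  1.67518546e-01]
[[282.11226992  56.53186057]
 [297.74293406  52.24707025]
 [296.95725266  97.16046529]]
{'position': [0.5501, 0.2221, 0.2051], 'conf': 0.58}
223 280 20 81 0.9
191 4
```

View pics/w6c.png

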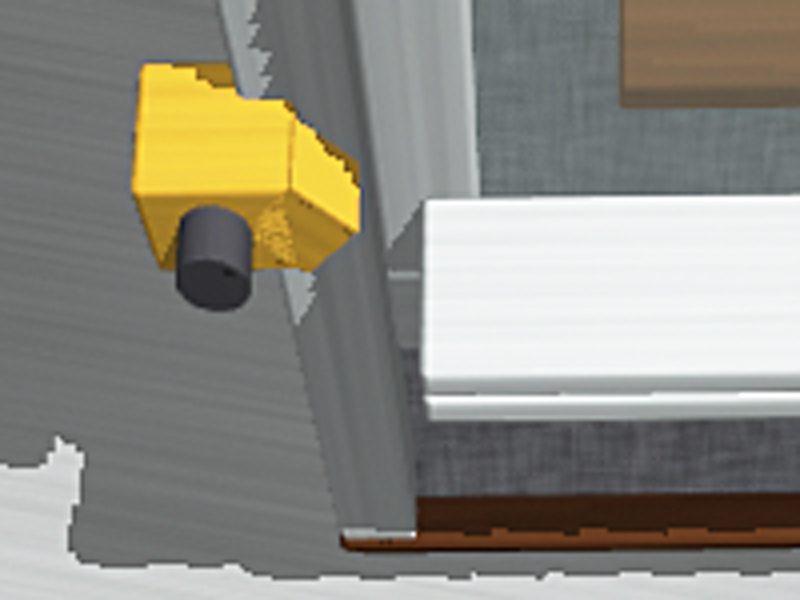

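The close view shows the clip's wedge tip from (360,165) back to (360,228) front, and the lip's left end at (425,200)-(427,380). The block's front-top edge runs (135,190)-(288,190). I'll fit the clip block model to these points plus the scene and top masks.

```bash
cat > fit.py <<'E'
from h import *
p=np.load('lip.npy'); w=np.load('wcal.npz')
def pw(P): return cv2.projectPoints(P,w['rvec'],w['tvec'],w['mtx'],None)[0].reshape(-1,2)
W=np.array([[135,190],[288,190],[360,228],[310,270],[143,65]])/4+[191,4]
ts=trace('scene','mark') if 0 else None
cal={c:eyes.calibration(c) for c in ['scene','top']}
def pr(c,P): k=cal[c]; return cv2.projectPoints(P,k['rvec'],k['tvec'],k['mtx'],None)[0].reshape(-1,2)
def model(v):
    x,z,wl,y0=v; y=.157+y0; a=[]
    a=[[x,y+wl+.03,z+.011],[x,y+wl,z+.011],[x,y,z],[x,y+wl,z-.011],[x+.03,y+wl+.03,z+.011],
       [x+.03,y+wl,z+.011],[x+.03,y,z],[x+.03,y+wl,z-.011],[x+.03,y+wl+.03,z-.011],[x,y+wl+.03,z-.011]]
    return lip2w(p,a)
def res(v,part=None):
    P=model(v); a=(pw(P[:5])-W).ravel()/1.
    s=pr('scene',P); b=np.array([s[:,1].min()-129.5,s[:,1].max()-145.5,s[:,0].max()-376.5])
    t=pr('top',P); c=np.array([t[:,0].min()-154.5,t[:,0].max()-181.5,t[:,1].min()-213.5])
    return np.r_[a,b,c,v[3]/.003]
r=least_squares(res,[0,.1,.014,0],loss='soft_l1'); print(r.x.round(4),r.fun.round(1))
print('s target',r.x[1]-.008)
for z in (.095,.1,.105,.11,.115):
    q=least_squares(lambda v:res([v[0],z,v[1],v[2]]),[0,.014,0],loss='soft_l1'); print(z,q.cost.round(1),q.x.round(4),res([q.x[0],z,q.x[1],q.x[2]])[10:16].round(1))
# lip from wrist
L=np.array([[425,200],[427,383],[430,418]])/4+[191,4]
l=least_squares(lambda v:(pw(lip2w(p,np.array([[.02,.145,.016],[-.02,.145,.016],[-.02,.145,0]])+[v[0],v[1],v[2]]))-L).ravel(),[0,0,.09]); print('lip offs wrist',l.x.round(4),l.fun.round(1))
E
python3 fit.py
```

```text
[0.0123 0.1042 0.0109 0.0008] [-0.9  0.1  1.6 -0.  -0.   1.4  0.3  1.2 -0.3 -1.4 -0.4  6.9  5.3 -0.9
  0.2 -2.3  0.3]
s target 0.09623395031544671
0.095 22.9 [0.0208 0.012  0.0022] [ 4.3 11.3  6.1 -0.   1.3 -2.7]
0.1 17.8 [0.0161 0.0114 0.0014] [ 1.8  8.9  5.6 -0.5  0.7 -2.5]
0.105 15.7 [0.0116 0.0108 0.0006] [-0.8  6.5  5.3 -0.9  0.1 -2.3]
0.11 17.8 [ 0.007   0.0102 -0.0002] [-3.4  4.1  4.8 -1.4 -0.5 -2. ]
0.115 21.1 [ 0.0025  0.0095 -0.0009] [-6.   1.7  4.4 -1.9 -1.1 -1.8]
lip offs wrist [0.0076 0.0006 0.0794] [ 0.6  0.5 -0.6 -2.2 -0.   1.8]
```

Emit:
{"name": "servo_tool", "arguments": {"series": [[[0, 0, 0, 0.12], [0, 0, 0, 0.12], [0, 0, 0, 0.12], [0, 0, 0, 0.12], [0, 0, 0, 0.12], [0, 0, 0, 0.12], [0, 0, 0, 0.12], [0, 0, 0, 0.12], [0, 0, 0, 0.12], [0, 0, 0, 0.12]]]}}

```text
t: 16.37
eef_pos: [0.4212, 0.151, 0.3516]
ee_rot: [3.142, 0.0, -1.037]
force: [0.4, 0.7, 0.8]
width: 0.0001
gripper_force: 0.0
```

Emit:
{"name": "servo_tool", "arguments": {"series": [[[0, 0, 0, 0.12], [0, 0, 0, 0.12], [0, 0, 0, 0.12], [0, 0, 0, 0.12], [0, 0, 0, 0.12], [0, 0, 0, 0.12], [0, 0, 0, 0.12], [0, 0, 0, 0.12], [0, 0, 0, 0.12], [0, 0, 0, 0.12]]]}}

```text
t: 17.2
eef_pos: [0.4211, 0.151, 0.3516]
ee_rot: [3.142, 0.0, -2.237]
force: [0.0, -0.9, 0.2]
width: 0.0003
gripper_force: 0.0
```

Emit:
{"name": "servo_tool", "arguments": {"series": [[[0, 0, 0, 0.12], [0, 0, 0, 0.12], [0, 0, 0, 0.12], [0, 0, 0, 0.12], [0, 0, 0, 0.12], [0, 0, 0, 0.12], [0, 0, 0, 0.018], [-7, -30, 0, 0], [-7, -30, 0, 0], [-5, -30, 0, 0]]]}}

```text
t: 18.03
eef_pos: [0.4558, 0.0651, 0.3517]
ee_rot: [3.142, 0.0, -2.963]
force: [0.8, 0.8, 0.3]
width: 0.0007
gripper_force: 0.0
```

Emit:
{"name": "servo_tool", "arguments": {"series": [[[-3, -30, 0, 0], [0, -10, 0, 0], [0, 0, 20, 0], [0, 0, 30, 0], [0, 0, 30, 0], [0, 0, 30, 0], [0, 0, 30, 0], [0, 0, 20, 0], [0, 0, 10, 0], [0, 0, 0, 0]]]}}

```text
t: 18.87
eef_pos: [0.4641, 0.0265, 0.1797]
ee_rot: [-3.141, -0.004, -2.966]
force: [0.3, 0.1, 0.9]
width: 0.0003
gripper_force: 0.0
```

Emit:
{"name": "servo_tool", "arguments": {"series": [[[-8, 0, 0, 0], [-8, 0, 0, 0], [-8, 0, 0, 0], [-8, 0, 0, 0], [-8, 0, 0, 0], [-8, 0, 0, 0], [-6, 0, 0, 0], [-4, 0, 0, 0], [-2, 0, 0, 0], [0, 0, 0, 0]]]}}

```text
t: 19.7
eef_pos: [0.5246, 0.0372, 0.1814]
ee_rot: [-3.141, -0.0, -2.968]
force: [-0.0, -0.1, 0.5]
width: 0.0001
gripper_force: 0.0
```

Emit:
{"name": "servo_tool", "arguments": {"series": [[[-1, 0, -1, 0], [-1, 0, -1, 0], [-1, 0, -1, 0], [-1, 0, -1, 0], [-1, 0, -2, 0], [-1, 0, -2, 0], [0, 0, 0, 0], [0, 0, 0, 0], [0, 0, 0, 0], [0, 0, 0, 0]]]}}

```text
t: 20.53
eef_pos: [0.5301, 0.0381, 0.1897]
ee_rot: [-3.142, -0.0, -2.968]
force: [-5.6, -0.5, 2.1]
width: 0.0004
gripper_force: 2.6
```

Emit:
{"name": "servo_tool", "arguments": {"series": [[[1, 0, 0, 0], [3, 0, 0, 0], [8, 0, 0, 0], [15, 0, 0, 0], [20, 0, 0, 0], [10, 0, -10, 0], [0, 0, -25, 0], [0, 0, -30, 0], [0, 0, -25, 0], [0, 0, -10, 0]]]}}

```text
t: 21.37
eef_pos: [0.4755, 0.0286, 0.2937]
ee_rot: [3.141, 0.007, -2.967]
force: [0.4, 1.3, 1.5]
width: 0.0009
gripper_force: 0.0
```

Emit:
{"name": "servo_tool", "arguments": {"series": [[[12, -24, 0, 0], [12, -24, 0, 0], [12, -24, 0, 0], [12, -24, 0, 0], [12, -24, 0, 0], [12, -24, 0, 0], [12, -24, 0, 0], [12, -24, 0, 0], [12, -24, 0, 0], [0, 0, 0, 0]]]}}

```text
t: 22.2
eef_pos: [0.4038, -0.2058, 0.2895]
ee_rot: [-3.141, 0.0, -2.97]
force: [-0.4, 0.0, 0.4]
width: 0.0002
gripper_force: 0.0
```

Run:
```python
from h import *
p=np.load('lip.npy'); s=telemetry.get_state(); print(s['t'],s['eef_pos'],s['force'])
snap('scene','s7'); snap('top','t7')
for c,f,pts in [('scene','s',[[0,-.145,.016],[0,.145,.016]]),('top','t',[[0,.145,.016]])]:
  a,b,n=[cv2.imread(f'pics/{x}.png',0) for x in (('scene0','s5','s7') if c=='scene' else ('top0','t5','t7'))]
  for P in pts:
    for src,s0 in ((a,0.),(b,.09)):
      q=proj(c,lip2w(p,np.array(P)+[0,0,s0]))[0].round().astype(int); h=8
      t=src[q[1]-h:q[1]+h+1,q[0]-h:q[0]+h+1]
      r=[]
      for S in np.arange(s0-.01,.125,.001):
        e=(proj(c,lip2w(p,np.array(P)+[0,0,S]))-proj(c,lip2w(p,np.array(P)+[0,0,s0])))[0]
        g=cv2.getRectSubPix(n,(2*h+1,2*h+1),tuple((q+e).tolist())); r.append((cv2.matchTemplate(g,t,cv2.TM_CCOEFF_NORMED)[0,0],round(S,3)))
      print(c,P,s0,max(r))
for c in ['top','scene']:
  for n in ['mark_point','brush_pot','ink_bottle','paste_jar']:
    for d in recognise(c,n)[:1]: print(c,n,d['position'])
```

```text
22.2 [ 0.40380609 -0.20580005  0.2894718 ] [-0.43524226  0.02897516  0.42470283]
scene [0, -0.145, 0.016] 0.0 (np.float32(0.9388255), np.float64(0.092))
scene [0, -0.145, 0.016] 0.09 (np.float32(0.99603164), np.float64(0.096))
scene [0, 0.145, 0.016] 0.0 (np.float32(0.6627551), np.float64(0.095))
scene [0, 0.145, 0.016] 0.09 (np.float32(0.89374226), np.float64(0.095))
top [0, 0.145, 0.016] 0.0 (np.float32(0.9531453), np.float64(0.094))
top [0, 0.145, 0.016] 0.09 (np.float32(0.9717434), np.float64(0.095))
top mark_point [0.5476, 0.225, 0.2077]
top brush_pot [0.4554, -0.1847, 0.0477]
top paste_jar [0.627, -0.2085, 0.0728]
scene mark_point [0.546, 0.2246, 0.2087]
scene brush_pot [0.4534, -0.1759, 0.0784]
scene ink_bottle [0.3737, 0.201, 0.0723]
scene paste_jar [0.6362, -0.2294, 0.0725]
```

```bash
python3 -c "
from h import *
print(ticket.job_done())"
```

```text
the job is handed in; nothing more can be done
None
```

I pushed the window up from under its lip to about 95 mm of slide, against an estimated 96–97 mm for the clip's point (8 mm allowed). I then drew the arm clear and handed in at about 22 s. The clip, pot and jar looked unmoved in both cameras afterwards, and the bottle in the scene camera only. No verdict came back.

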